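Stand the coolant reservoir up and clamp its foot

TASK

Tip the coolant reservoir lying in its cradle up onto its square foot, pivoting it on the foot's lower edge so that it ends standing between the two red lips: do not carry it through the air, and ease it down so that it does not drop or slam onto its foot. Then pull the red clamp knob up, turn it clockwise until the steel arm points straight at the reservoir over its foot, and push it back down until the arm rests on the foot. Leave the can, the thermometer, the graphics card and the screwdriver where they are.

Things in the scene. Friction and masses are not known exactly. Their poses are not given: they have to be found in the camera images.
- reservoir: Loose coolant reservoir, 236 mm long, about 0.5 kg. Origin: centre of the foot's underside. Along its +z: dark square foot 84 x 84 x 12 mm (z 0-12), pale clear tube 44 mm wide (z 12-164), black cap 48 mm wide (z 164-190), brass neck 26 mm wide (z 190-236). Lies at first sloping 12 degrees up to the neck, +z along the base's +x, +x down. Upright: +z up, origin at z = 8 mm.
- heel (a point): Middle of the lying reservoir's lower foot edge (reservoir x = 42 mm, z = 0), resting on the plate at base x = 42 mm, 3 mm short of the lip: the edge it pivots on. The centre of mass is about 93 mm above the foot's underside, so when tipped up it goes over by itself from about 24 degrees short of upright.
- neck (a point): Centre of the top end of the brass filler neck (reservoir frame z = 236 mm).
- base: Fixed aluminium plate, 8 mm thick. Origin on the table under the upright foot's place; +x points along the lying reservoir to its neck, +y to the clamp, z up. Plate: x -70 to 195, y -60 to 145 mm. Two red lips, 10 mm above the plate, y +-42, at x -66 to -54 and 57 to 69. Cradle at x = 167: rubber roller along y, top 55 mm above the table, between black cheeks at y = +-32 to +-42, 74 mm high.
- seat (a point): Point on the top of the plate (z = 8 mm) where the foot's centre belongs, base x = y = 0. The foot may stand anywhere within 20 mm of it.
- clamp_lift (a joint): Height of clamp knob and arm above their lowest position, 0 to 0.016 m; about 4 N of friction, stays where it is left. At 0 the arm's underside is 6 mm above the plate, too low to pass over the 12 mm foot; resting on the foot reads about 0.006.
- clamp_turn (a joint): Turn of clamp knob and arm, rad, growing clockwise seen from above, 0 to 1.75; light friction. 0: arm along the base's +x; 1.571: arm along the base's -y, straight at the upright reservoir, its end 13 mm over the foot.
- clamp_knob (a point): Centre of the red round grip knob, 42 mm diameter, 30 mm high (15 mm above and below this point; 66 mm above the table when down). Its axis is vertical. Below it a 22 mm sleeve and, 24 mm below the knob's underside, the top of the arm. White mark on top points along the arm.
- clamp_pad (a point): Point on the underside of the steel clamp arm, 7 mm from its end, 72 mm from the clamp axis. The arm is 20 mm wide and 12 mm thick, 79 mm long from the axis.
- can: Bystander: silver drinks can, 66 mm diameter, 115 mm tall, standing beyond the base's -x end. Origin: centre of underside.
- meter: Bystander: orange and blue hand thermometer, 160 x 78 x 37 mm, lying flat beside the reservoir on the side away from the clamp. Origin: centre of underside, long side along its x.
- card: Bystander: black graphics card, 250 x 115 x 43 mm, lying flat, fans up. Origin: centre of underside, long side along its x.
- screwdriver: Bystander: red-handled screwdriver, 190 mm long, lying along its x.
Things that resemble listed ones, but are neither listed nor needed, are in the scene too. What is shaped like the reservoir but blue or purple is not meant.

How it is judged:
On the way, in this order (a step that is already met when the one before it is completed fails the run):
1. the reservoir stands upright on its foot on the plate, at its place, at rest (angle between reservoir's own z axis and vertical below 0.06 rad and height (world z) of reservoir below 0.0105 m and horizontal distance between reservoir and seat below 0.02 m and angular speed of reservoir below 0.1 rad/s and linear speed of reservoir below 0.02 m/s), for 0.3 s.
2. the clamp arm has been raised and turned over the foot of the standing reservoir (angle between reservoir's own z axis and vertical below 0.06 rad and height (world z) of reservoir below 0.0105 m and x of clamp_pad in the frame of reservoir between -0.04 and 0.04 m and y of clamp_pad in the frame of reservoir below 0.046 m and value of joint clamp_turn above 1.36 rad and value of joint clamp_lift above 0.0085 m), for 0.05 s.
At the end, for the whole second after the job is handed in: Reservoir at rest upright (0.06 rad) on the plate, within 20 mm of the seat; clamp arm over its foot (clamp_turn above 1.36 rad, pad at reservoir x +-40, y under 46 mm) and down on it (pad 9 to 14.5 mm above the foot underside, its top being at 12) (all of step 1 and x of clamp_pad in the frame of reservoir between -0.04 and 0.04 m and y of clamp_pad in the frame of reservoir below 0.046 m and value of joint clamp_turn above 1.36 rad and z of clamp_pad in the frame of reservoir between 0.009 and 0.0145 m); the robot touches nothing.
It fails at once if the reservoir drops, is thrown or slams onto its foot (it turns faster than 2.2 rad/s) (angular speed of reservoir above 2.2 rad/s).
It fails at once if the reservoir is carried in the air (the foot edge it pivots on rises more than 30 mm off the plate) (height (world z) of heel above 0.038 m).
It fails at once if a bystander (can, thermometer, card, screwdriver) is moved by more than 30 mm (distance of any of can, meter, card, screwdriver from where it was at the start of the episode above 0.03 m).
It also fails if it takes over 72 s, if anything falls off the work surface, if the arm or the gripper's body presses on something with over 40 N, if the wrist force passes 120 N, or if a joint passes its speed limit or range.

ROBOT

A 6-joint arm with a two-finger parallel gripper is mounted at the origin on the work surface. World frame = base frame: x ahead of the robot, y to its left, z up, the work surface at z = 0. Lengths are in m, angles in rad, forces in N, time in s.
With the tool pointing down it reaches from about 0.35 to 0.975 m from the base axis. Payload 4.9 kg.
Tool frame: the origin (TCP) lies at the very end of the fingers, on their centre line; the grasp point (between the pads) lies 19 mm behind it; x points along the fingers, y is the direction in which the jaws open and shut, and the axes are right-handed (so a half turn about x gives the same grasp; the last joint's range is limited). The gripper opens to 85 mm and grips with 20 to 120 N. Pads are 22 mm wide; open, the fingers measure 114 mm over their backs; the gripper's body (76 mm by 85 mm) begins 54 mm behind the grasp point. The pads swing forward as they close: fully open they stand 13 mm farther back than shut.
Start: joints at [1.086, 0.053, 1.613, -0, 1.476, -0.119], TCP at [0.224, 0.584, 0.231] pointing down, gripper open.
Joint ranges: [-3.01, 3.01], [-1.01, 2.22], [0.06, 2.58], [-1.02, 4.17], [0.09, 2.62], [-3.14, 3.14]. Speed limits (rad/s): [2.57, 2.57, 3.14, 3.14, 3.14, 3.14].

INTERFACE

Orientations are given as a unit quaternion [w, x, y, z].
In Python, from plant import manip gives the robot as it stands.
- The arm moves only by the tool play_rows, never from a script. Its argument "plan" is a list of rows, each a list of 5 numbers: the shift along the tool's x, y, z in mm, then the turn about the tool's x in rad, then the closure, from -1 (fully open) to 1 (shut). A call has 1 to 8 rows; each row is the pose to reach, as a shift and turn from the pose commanded when the call began, along the tool's axes at that moment; what a row does not reach only later rows make up. A row lasts 1/8 s, in which the tool goes at most 62.5 mm and 10.7 degrees, less where a joint would pass 70% of its speed; a pose out of reach is approached as far as the arm can. A call with a gripper value outside its range is refused whole. The fingers move at their own pace and stop on an object; the grip force is fixed at half the most. Time passes only in rows, so rows that repeat a pose let the fingers close. It gives the time, the measured TCP pose, the force and the opening at its end, in the units of the state.
- manip.state(): the state, without advancing time (a new reading comes with each control period).
- manip.grab_frame(name): name is "side" or "top" or "wrist"; returns a dict with "img" (400x640x3 uint8, red, green, blue), "range_z" (400x640 float32, m along the optical axis (not along the pixel's ray), 0 where there is no reading), "fx", "fy", "cx", "cy" (pixels), "k1" (the pictures are not rectified: a ray, as slopes to the right and down, at radius r is drawn at 1 + k1 r^2 times it, then the intrinsics apply), "origin" and "rotation" of the camera in the world. Camera axes: x right, y up, looking along -z (the intrinsics and any distortion apply to the point x, -y, -z); pixel columns grow to the right and rows downward; lengths in m; the calibration is good to about 2 mm. A picture is of the moment at which its call begins.
- manip.job_done(): hands the job in, once; it reports no verdict.
The state is a dict: "time": time; "joint_pos": joint angles; "joint_vel": joint speeds; "joint_efforts": joint torques, N m; "tool_pos": TCP position; "tool_rot": TCP orientation; "contact_force": force on the tool from outside, world axes, zero at the start; "ft_torque": the same for the moment, N m; "gripper_width": opening from 0.0 (shut) to 1.0 (fully open).
Only numpy, scipy, OpenCV 4.12 (cv2) and the standard library are available. Lean on these libraries where they do the work, as an engineer would, in place of code of your own. Each camera call takes 0.05 s, during which the arm holds its last target. There are 200 camera calls.

## Working session

There is one attempt and no reset: what is moved stays moved. The work goes in short steps, Python scripts to look and compute and a tool call to move; the robot and the scene stay as the last step left them, time stands still between calls to the robot, and variables do not carry over. Pictures are saved under pics/ and viewed, about 8 in all and at most 12, crops included, and the job is handed in when it is done.

Besides the shell and the picture viewer there is one more tool, called as name(argument=value, ...), one argument or row to a line, values as JSON. play_rows: Moves the arm, as the interface text tells. Its arguments: {"type":"object","properties":{"plan":{"type":"array"}},"required":["plan"]}

```bash
mkdir -p pics; ls
cat > h.py <<'E'
import numpy as np, cv2
from plant import manip
def ray(f,u,v):
    xd=np.array([(u-f['cx'])/f['fx'],(v-f['cy'])/f['fy']]); x=xd.copy()
    for _ in range(20): x=xd/(1+f['k1']*(x@x))
    d=np.array(f['rotation'])@np.array([x[0],-x[1],-1.0]); return np.array(f['origin']),d
def onz(f,u,v,z):
    o,d=ray(f,u,v); return o+d*(z-o[2])/d[2]
def dep(f,u,v):
    o,d=ray(f,u,v); r=f['range_z'][int(v),int(u)]; return o+d*r
def save(f,n): cv2.imwrite('pics/'+n,cv2.cvtColor(f['img'],cv2.COLOR_RGB2BGR))
E
python3 - <<'E'
from h import *
import pickle
F={n:manip.grab_frame(n) for n in('top','side')}
pickle.dump(F,open('f0.pkl','wb'))
for n in F: save(F[n],n+'0.png'); print(n,F[n]['origin'],F[n]['rotation'],F[n]['fx'],F[n]['k1'])
print(manip.state())
E
```

```text
pics
top [ 0.34440363 -0.07843269  1.27429744] [ 0.70990762  0.02960041 -0.02761113 -0.70313058] 401.0445620428211 -0.061657997415028316
side [0.11347989 0.91973398 1.38199975] [-0.16232856 -0.04951769  0.33239428  0.92774537] 488.4507062288275 -0.10006563285573272
{'time': 0.1, 'joint_pos': array([ 1.08601427e+00,  5.32975176e-02,  1.61416780e+00, -2.70834673e-05,
        1.47598880e+00, -1.18999749e-01]), 'joint_vel': array([ 8.40263562e-04, -8.68903336e-04, -2.96851947e-03,  1.20577590e-03,
       -1.92492314e-03, -3.06256721e-06]), 'joint_efforts': array([ 6.41550760e-04, -3.94901454e+01, -3.71365607e+01, -1.40291763e-04,
        3.86935193e-03, -2.07029572e-06]), 'tool_pos': array([0.22329087, 0.58314576, 0.23017518]), 'tool_rot': array([ 0.69512693,  0.12797167,  0.69550008, -0.12923406]), 'contact_force': array([ 0.2322002 , -0.78498129,  0.1994164 ]), 'ft_torque': array([-0.02913971,  0.0002028 , -0.00993037]), 'gripper_width': 0.9998086387914139}
```

View pics/top0.png

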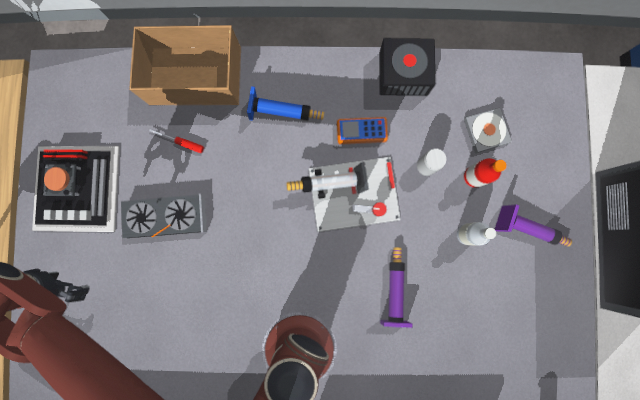

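View pics/side0.png

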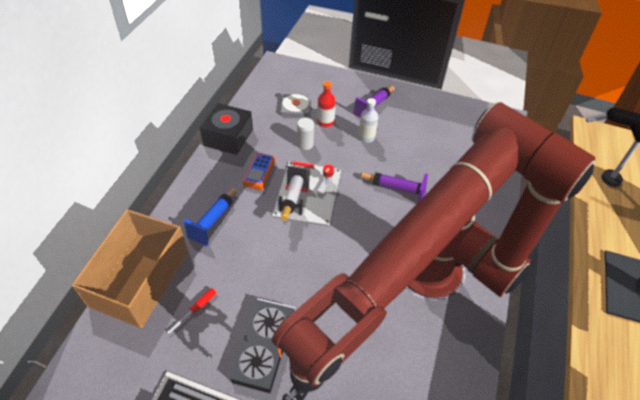

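Top view: the reservoir, pale with a brass neck at (290,186) and foot near (362,178), lies on the plate. The red knob is at (379,209). Possible mistakes: blue tube (285,107), purple tubes (397,290) and (535,225), and the red disc at (409,60) or red bottle (485,172) for the knob. I choose the pale one on the plate and the knob at (379,209), and check both in a crop.

```bash
sed -i "s/np.array(f\['rotation'\])@/R.from_quat(np.array(f['rotation'])[[1,2,3,0]]).as_matrix()@/; 1a from scipy.spatial.transform import Rotation as R" h.py
python3 - <<'E'
from h import *
import pickle
F=pickle.load(open('f0.pkl','rb'));f=F['top']
c=f['img'][135:245,270:420]; c=cv2.resize(c,None,fx=5,fy=5,interpolation=cv2.INTER_CUBIC)
cv2.imwrite('pics/crop0.png',c[...,::-1])
hsv=cv2.cvtColor(f['img'],cv2.COLOR_RGB2HSV)
m=(((hsv[...,0]<6)|(hsv[...,0]>174))&(hsv[...,1]>150)&(hsv[...,2]>90)).astype(np.uint8)
n,_,st,ce=cv2.connectedComponentsWithStats(m)
for i in range(1,n):
    if st[i,4]>15: print('red',ce[i],st[i],dep(f,*ce[i]))
for u,v in [(290,186),(300,185),(307,184),(330,182),(362,178),(379,209),(330,215)]: print((u,v),dep(f,u,v))
E
```

```text
red [409.4296875  60.03125  ] [403  54  13  13 128] [ 0.88980903 -0.32972245  0.10711636]
red [188.81944444 144.48611111] [175 137  29  16 216] [0.64130542 0.35967495 0.026344  ]
red [ 63.85555556 150.66666667] [ 44 150  43   3  90] [0.61420578 0.75377385 0.05812288]
red [ 63.72  156.048] [ 43 155  44   4 125] [0.59714043 0.75386603 0.05672492]
red [486.16550117 171.10955711] [475 159  26  24 429] [ 0.54320441 -0.53861348  0.14672498]
red [390.37804878 175.01219512] [387 163   7  25  82] [ 0.54934924 -0.28293967  0.01915516]
red [466.74074074 179.92592593] [464 172  10  15  27] [ 0.536633   -0.52734618  0.01804705]
red [379.4789916 209.1092437] [373 203  13  13 119] [ 0.43577667 -0.23933324  0.08424339]
(290, 186) [0.4991272  0.02596731 0.11024312]
(300, 185) [ 0.50315685 -0.00288632  0.10420171]
(307, 184) [ 0.50540265 -0.023754    0.11074591]
(330, 182) [ 0.51449143 -0.09117854  0.09293016]
(362, 178) [ 0.52905795 -0.18723163  0.08238747]
(379, 209) [ 0.43608722 -0.2379003   0.08427318]
(330, 215) [ 0.42119106 -0.09293586  0.01250473]
```

View pics/crop0.png

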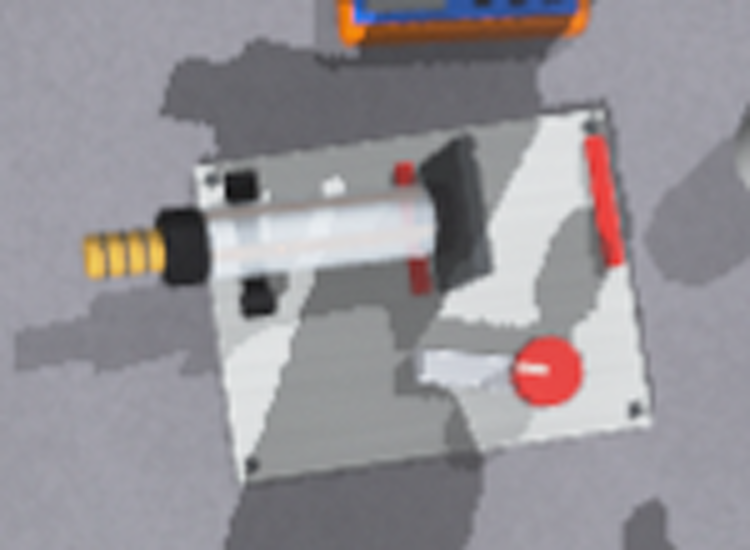

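The crop confirms both: pale tube with brass neck on the plate, and red knob with its white mark and arm pointing to base +x. Next I fit the base frame from the plate corners.

Run:
```python
from h import *
import pickle
F=pickle.load(open('f0.pkl','rb'));f=F['top']
px=[(309,168),(391,155.8),(400,220.6),(318.6,231.6)]
W=np.array([onz(f,u,v,.008)[:2] for u,v in px]); B=np.array([(195,-60),(-70,-60),(-70,145),(195,145)])/1e3
wc,bc=W.mean(0),B.mean(0)
H=(B-bc).T@(W-wc);U,S,Vt=np.linalg.svd(H);M=Vt.T@np.diag([1,np.linalg.det(Vt.T@U.T)])@U.T
t=wc-M@bc
print('res mm',(W-(B@M.T+t))*1e3,'yaw',np.degrees(np.arctan2(M[1,0],M[0,0])),'t',t)
print('sizes',np.linalg.norm(W-np.roll(W,-1,0),axis=1))
inv=lambda p:M.T@(np.array(p[:2])-t)
print('knob in base',inv(onz(f,379.5,209.1,.081)))
print('neck tip',inv(onz(f,287.5,186,.085)),'far lip',inv(onz(f,390.4,175,.018)))
print('bottle/can',[inv(onz(f,u,v,.115)) for u,v in[(435,158)]])
g=F['side'] # knob in the side view
hsv=cv2.cvtColor(g['img'],cv2.COLOR_RGB2HSV)
m=(((hsv[...,0]<6)|(hsv[...,0]>174))&(hsv[...,1]>150)&(hsv[...,2]>90)).astype(np.uint8)
n,_,st,ce=cv2.connectedComponentsWithStats(m)
for i in range(1,n):
    if st[i,4]>15 and abs(ce[i][0]-315)<40 and 150<ce[i][1]<190: print('side red',ce[i],st[i],dep(g,*ce[i]),onz(g,*ce[i],.07),inv(onz(g,*ce[i],.07)))
np.savez('base.npz',M=M,t=t)
```

```text
res mm [[-0.18235798  0.07328524]
 [ 2.61009641 -0.38417808]
 [-2.41640132  2.57290002]
 [-0.01133711 -2.26200718]] yaw 98.56826060329351 t [ 0.54113901 -0.22645523]
sizes [0.26588204 0.20956202 0.25986602 0.2051921 ]
knob in base [0.00242626 0.10590556]
neck tip [ 0.26501434 -0.00077008] far lip [-0.05736658  0.00010946]
bottle/can [array([-0.1778009 , -0.01842597])]
side red [302.76271186 164.06779661] [293 162  20   5  59] [ 0.54824634 -0.27662839  0.01778938] [ 0.5316071  -0.23084159  0.07      ] [-0.00291727  0.01007904]
side red [328.3625 169.85  ] [324 165  10  12  80] [ 0.43195333 -0.22699618  0.08056201] [ 0.43453795 -0.23630264  0.07      ] [0.00614473 0.10687843]
```

```bash
cat >> h.py <<'E'
b=np.load('base.npz') if __import__('os').path.exists('base.npz') else None
def go(bx,by,z,yaw=True,s=None):
    s=s or manip.state(); Rt=R.from_quat(np.array(s['tool_rot'])[[1,2,3,0]]).as_matrix()
    p=np.append(b['M']@[bx,by]+b['t'],z); d=Rt.T@(p-s['tool_pos'])*1e3
    ey=Rt.T@np.append(b['M'][:,1],0); a=np.arctan2(ey[2],ey[1]); a=(a+np.pi/2)%np.pi-np.pi/2
    print('shift mm',d.round(1),'turn',round(a,4)); return d,a
def where():
    s=manip.state();p=s['tool_pos'];q=b['M'].T@(p[:2]-b['t']); print('t',s['time'],'TCP base',q.round(4),p[2].round(4),'F',np.round(s['contact_force'],1),'w',round(s['gripper_width'],3))
E
python3 - <<'E'
from h import *
where(); go(.2446,0,.16); s=manip.state(); print(R.from_quat(np.array(s['tool_rot'])[[1,2,3,0]]).as_matrix().round(3))
E
```

```text
t 0.1 TCP base [0.8479 0.1937] 0.2302 F [ 0.2 -0.8  0.2] w 1.0
shift mm [  70.9 -429.4  465.9] turn 1.0555
[[-0.001  0.358  0.934]
 [-0.002  0.934 -0.358]
 [-1.    -0.002 -0.   ]]
```

play_rows(
  plan=[
    [0,-55,60,0.13,-1],
    [0,-110,120,0.26,-1],
    [0,-165,180,0.4,-1],
    [0,-220,240,0.53,-1],
    [0,-270,293,0.66,-1],
    [0,-320,347,0.79,-1],
    [0,-370,400,0.92,-1],
    [0,-405,440,1.055,-1],
  ],
)

```text
time: 1.1
tool_pos: [0.4459, 0.1338, 0.231]
tool_rot: [0.535, 0.462, 0.535, -0.462]
contact_force: [0.7, 0.4, -0.3]
gripper_width: 1.001
```

Run:
```python
from h import *
where(); go(.2446,0,.15); f=manip.grab_frame('wrist'); save(f,'wrist1.png')
import pickle; pickle.dump(f,open('w1.pkl','wb'))
```

```text
t 1.1 TCP base [0.3704 0.0405] 0.231 F [ 0.7  0.4 -0.3] w 1.001
shift mm [ 81.   40.9 125.6] turn -0.0039
```

View pics/wrist1.png

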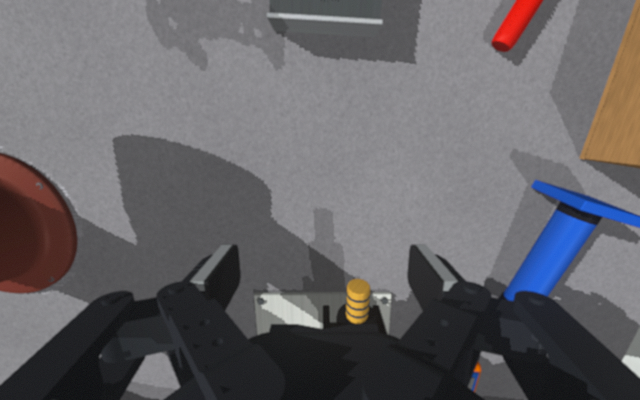

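The wrist view shows the neck at about (358,300) between the open fingers. I measure its sideways position.

Run:
```python
from h import *
import pickle; f=pickle.load(open('w1.pkl','rb'))
for u,v in [(346.5,300),(370,300),(358,286),(358,300),(358,318)]:
    p=onz(f,u,v,.098); q=dep(f,u,v); print((u,v),(b['M'].T@(p[:2]-b['t'])).round(4), (b['M'].T@(q[:2]-b['t'])).round(4),q[2].round(4))
```

```text
(346.5, 300) [0.2498 0.015 ] [0.2472 0.0147] 0.0942
(370, 300) [ 0.2496 -0.0114] [ 0.1889 -0.0284] 0.0085
(358, 286) [0.2674 0.0026] [0.2687 0.0029] 0.1001
(358, 300) [0.2497 0.0021] [0.2566 0.0035] 0.1082
(358, 318) [0.226  0.0014] [0.2304 0.0022] 0.1037
```

play_rows(
  plan=[
    [10,15,50,0,-1],
    [20,30,100,0,-1],
    [40,39,124,0,-1],
    [75,39,124,0,-1],
    [115,39,124,0,-1],
    [145,39,124,0,-1],
    [156,39,124,0,-1],
    [156,39,124,0,-1],
  ],
)

```text
time: 2.15
tool_pos: [0.5024, 0.0191, 0.0749]
tool_rot: [0.536, 0.461, 0.537, -0.461]
contact_force: [0.2, 0.3, 1.2]
gripper_width: 0.998
```

play_rows(
  plan=[
    [0,0,0,0,0],
    [0,0,0,0,0.4],
    [0,0,0,0,1],
    [0,0,0,0,1],
    [0,0,0,0,1],
    [0,0,0,0,1],
    [0,0,0,0,1],
    [0,0,0,0,1],
  ],
)

```text
time: 3.15
tool_pos: [0.5032, 0.019, 0.0757]
tool_rot: [0.536, 0.461, 0.536, -0.461]
contact_force: [-0.3, 0.6, 4.3]
gripper_width: 0.282
```

Run:
```python
from h import *
where(); f=manip.grab_frame('side'); c=cv2.resize(f['img'][110:270,210:410],None,fx=4,fy=4,interpolation=cv2.INTER_CUBIC); cv2.imwrite('pics/side1.png',c[:600,:,::-1])
```

```text
t 3.15 TCP base [0.2484 0.001 ] 0.0757 F [-0.3  0.6  4.3] w 0.282
```

View pics/side1.png

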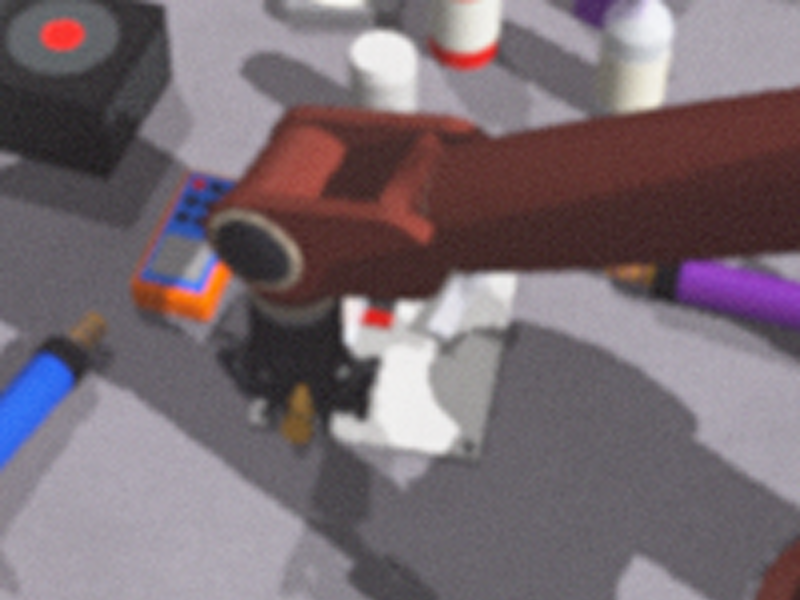

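Run:
```python
import numpy as np
r=223.9; ph=np.radians(22.8+2.5*np.arange(0,32)); x=r*np.cos(ph); z=r*np.sin(ph)
for k in range(4):
    i=np.arange(8*k+1,min(8*k+9,32)); print([[round(-(z[j]-z[8*k]),1),round(-(x[j]-x[8*k]),1)] for j in i])
```

```text
[[np.float64(-8.9), np.float64(4.0)], [np.float64(-17.7), np.float64(8.3)], [np.float64(-26.2), np.float64(13.1)], [np.float64(-34.5), np.float64(18.2)], [np.float64(-42.6), np.float64(23.7)], [np.float64(-50.5), np.float64(29.5)], [np.float64(-58.1), np.float64(35.6)], [np.float64(-65.4), np.float64(42.1)]]
[[np.float64(-7.0), np.float64(6.8)], [np.float64(-13.7), np.float64(13.9)], [np.float64(-20.1), np.float64(21.3)], [np.float64(-26.2), np.float64(28.9)], [np.float64(-32.0), np.float64(36.8)], [np.float64(-37.3), np.float64(45.0)], [np.float64(-42.4), np.float64(53.3)], [np.float64(-47.0), np.float64(61.9)]]
[[np.float64(-4.3), np.float64(8.8)], [np.float64(-8.2), np.float64(17.7)], [np.float64(-11.7), np.float64(26.9)], [np.float64(-14.7), np.float64(36.1)], [np.float64(-17.4), np.float64(45.5)], [np.float64(-19.7), np.float64(55.0)], [np.float64(-21.6), np.float64(64.6)], [np.float64(-23.0), np.float64(74.3)]]
[[np.float64(-1.0), np.float64(9.7)], [np.float64(-1.6), np.float64(19.5)], [np.float64(-1.8), np.float64(29.2)], [np.float64(-1.5), np.float64(39.0)], [np.float64(-0.8), np.float64(48.7)], [np.float64(0.3), np.float64(58.4)], [np.float64(1.8), np.float64(68.1)]]
```

First only a small lift (about 10°), to see whether it pivots in the pads.

play_rows(
  plan=[
    [-4.5,0,2,0,1],
    [-9,0,4,0,1],
    [-13,0,6,0,1],
    [-17.7,0,8.3,0,1],
    [-22,0,10.7,0,1],
    [-26.2,0,13.1,0,1],
    [-26.2,0,13.1,0,1],
  ],
)

```text
time: 4.08
tool_pos: [0.5051, 0.0057, 0.1021]
tool_rot: [0.536, 0.461, 0.536, -0.461]
contact_force: [-1.0, -0.4, -3.9]
gripper_width: 0.286
```

```bash
cat >> h.py <<'E'
def slope(tag):
    # tube/foot points in base frame from the top and side cameras' depth
    for n in('top','side'):
        f=manip.grab_frame(n); save(f,f'{n}_{tag}.png')
        v,u=np.mgrid[100:260,220:440]; v=v.ravel();u=u.ravel()
        P=np.array([dep(f,a,c) for a,c in zip(u,v)]); q=(P[:,:2]-b['t'])@b['M']
        k=(abs(q[:,1])<.012)&(q[:,0]>-.15)&(q[:,0]<.3)&(P[:,2]>.015)&(P[:,2]<.26)
        H=[(x,np.round(P[k&(abs(q[:,0]-x)<.01),2].max(initial=0),3)) for x in np.arange(-.08,.27,.02).round(2)]
        print(n,[(float(x),float(h)) for x,h in H])
E
python3 -c "
from h import *
where(); slope('a')"
```

```text
t 4.075 TCP base [0.2349 0.001 ] 0.1021 F [-1.  -0.4 -3.9] w 0.286
top [(-0.08, 0.0), (-0.06, 0.026), (-0.04, 0.016), (-0.02, 0.0), (0.0, 0.0), (0.02, 0.113), (0.04, 0.099), (0.06, 0.103), (0.08, 0.111), (0.1, 0.116), (0.12, 0.118), (0.14, 0.123), (0.16, 0.13), (0.18, 0.133), (0.2, 0.0), (0.22, 0.0), (0.24, 0.0), (0.26, 0.0)]
side [(-0.08, 0.0), (-0.06, 0.0), (-0.04, 0.0), (-0.02, 0.0), (0.0, 0.0), (0.02, 0.0), (0.04, 0.0), (0.06, 0.0), (0.08, 0.1), (0.1, 0.109), (0.12, 0.0), (0.14, 0.0), (0.16, 0.0), (0.18, 0.0), (0.2, 0.125), (0.22, 0.13), (0.24, 0.197), (0.26, 0.206)]
```

The force (about 4 N carried) and the foot top height (about 0.11) say the pads hold too firmly and the heel is rising. I go back down and try a lighter closure.

play_rows(
  plan=[
    [6,0,-3,0,1],
    [12,0,-6,0,1],
    [18,0,-9,0,1],
    [23,0,-12,0,1],
    [25,0,-13,0,1],
    [25,0,-13,0,0.6],
    [25,0,-13,0,0.6],
    [25,0,-13,0,0.6],
  ],
)

```text
time: 5.18
tool_pos: [0.5031, 0.0187, 0.0768]
tool_rot: [0.536, 0.461, 0.536, -0.461]
contact_force: [-1.3, -0.5, -2.4]
gripper_width: 0.284
```

play_rows(
  plan=[
    [0,0,0,0,0.5],
    [0,0,0,0,0.5],
    [0,0,0,0,0.47],
  ],
)

```text
time: 5.55
tool_pos: [0.503, 0.0187, 0.0767]
tool_rot: [0.536, 0.461, 0.536, -0.461]
contact_force: [0.5, -1.8, -2.4]
gripper_width: 0.287
```

play_rows(
  plan=[
    [-4.5,0,2,0,0.47],
    [-9,0,4,0,0.47],
    [-13,0,6,0,0.47],
    [-13,0,6,0,0.47],
  ],
)

```text
time: 6.05
tool_pos: [0.5037, 0.0129, 0.0897]
tool_rot: [0.536, 0.461, 0.536, -0.461]
contact_force: [0.3, 0.6, -4.9]
gripper_width: 0.283
```

```bash
python3 -c "
from h import *
where(); slope('b')"
```

```text
t 6.05 TCP base [0.2423 0.0013] 0.0897 F [ 0.3  0.6 -4.9] w 0.283
top [(-0.08, 0.0), (-0.06, 0.025), (-0.04, 0.0), (-0.02, 0.0), (0.0, 0.017), (0.02, 0.099), (0.04, 0.099), (0.06, 0.088), (0.08, 0.093), (0.1, 0.099), (0.12, 0.105), (0.14, 0.112), (0.16, 0.119), (0.18, 0.12), (0.2, 0.123), (0.22, 0.0), (0.24, 0.0), (0.26, 0.0)]
side [(-0.08, 0.0), (-0.06, 0.0), (-0.04, 0.0), (-0.02, 0.0), (0.0, 0.0), (0.02, 0.0), (0.04, 0.0), (0.06, 0.0), (0.08, 0.0), (0.1, 0.088), (0.12, 0.0), (0.14, 0.0), (0.16, 0.0), (0.18, 0.0), (0.2, 0.0), (0.22, 0.114), (0.24, 0.139), (0.26, 0.197)]
```

```bash
cat >> h.py <<'E'
def tilt(tag,save_=False):
    f=manip.grab_frame('top'); 
    if save_: save(f,f'top_{tag}.png')
    v,u=np.mgrid[140:215,270:400]; v=v.ravel();u=u.ravel()
    P=np.array([dep(f,a,c) for a,c in zip(u,v)]); q=(P[:,:2]-b['t'])@b['M']
    pl=(q[:,1]>.06)&(q[:,1]<.13)&(q[:,0]>.09)&(q[:,0]<.18); off=np.median(P[pl,2])-.008
    z=P[:,2]-off; s=manip.state(); g=np.append(b['M'].T@(s['tool_pos'][:2]-b['t']),s['tool_pos'][2]+.019)
    # ridge points of the tube: within 6 mm of the symmetry plane, between foot and gripper
    k=(abs(q[:,1]-.001)<.006)&(z>.045)&(z<g[2]+.03)&(q[:,0]<g[0]-.06)&(q[:,0]>.055)
    x,zz=q[k,0],z[k]
    for _ in range(6):
        c=np.polyfit(x,zz,1); r=zz-np.polyval(c,x); w=abs(r)<max(.004,2*np.std(r)); x,zz=x[w],zz[w]
    th=np.arctan(c[0]); ax=np.array([np.cos(th),np.sin(th)]); n=np.array([-ax[1],ax[0]])
    # heel: 42+22 mm off the ridge line, along-axis 220 mm (measured at grasp) behind the grip
    G=np.array([g[0],g[2]]); heel=G-.2199*ax-.042*n
    print('off',off.round(4),'n',len(x),'tilt deg',np.degrees(th).round(1),'ridge-grip perp',(np.array([0,np.polyval(c,G[0])])-[0,G[1]]).round(4)[1]*np.cos(th).round(4),'heel x,z',heel.round(4),'std',np.std(zz-np.polyval(c,x)).round(4))
E
python3 -c "
from h import *
where(); tilt('b')"
```

```text
t 6.15 TCP base [0.2424 0.0016] 0.0893 F [-0.5  0.6 -4.3] w 0.284
off 0.0013 n 158 tilt deg 14.6 ridge-grip perp 0.02051524 heel x,z [0.0402 0.0121] std 0.0019
```

play_rows(
  plan=[
    [0,0,0,0,0.45],
    [0,0,0,0,0.45],
    [-4,0,2,0,0.45],
    [-8.5,0,4.5,0,0.45],
    [-13,0,7,0,0.45],
    [-13,0,7,0,0.45],
  ],
)

```text
time: 6.95
tool_pos: [0.5053, 0.0056, 0.1033]
tool_rot: [0.536, 0.461, 0.536, -0.461]
contact_force: [0.4, 0.5, -5.1]
gripper_width: 0.286
```

```bash
python3 -c "
from h import *
where(); tilt('c')"
```

```text
t 6.95 TCP base [0.2348 0.0008] 0.1033 F [ 0.4  0.5 -5.1] w 0.286
off 0.0018 n 152 tilt deg 17.8 ridge-grip perp 0.02151746 heel x,z [0.0385 0.0147] std 0.0018
```

play_rows(
  plan=[
    [0,0,0,0,0.43],
    [0,0,0,0,0.43],
    [0,0,0,0,0.43],
  ],
)

```text
time: 7.38
tool_pos: [0.5048, 0.0059, 0.1025]
tool_rot: [0.536, 0.461, 0.536, -0.461]
contact_force: [-0.5, -0.3, -4.7]
gripper_width: 0.288
```

```bash
python3 -c "
from h import *
where(); tilt('c')"
```

```text
t 7.375 TCP base [0.2351 0.0013] 0.1025 F [-0.5 -0.3 -4.7] w 0.288
off 0.0013 n 148 tilt deg 19.0 ridge-grip perp 0.01976722 heel x,z [0.0408 0.0104] std 0.0018
```

Run:
```python
import numpy as np
r=223.9; ph=np.radians(30.4+1.5*np.arange(0,48)); x=r*np.cos(ph); z=r*np.sin(ph)
for k in range(6):
    i=np.arange(8*k+1,min(8*k+9,48)); print(round(np.degrees(ph[8*k]),1),[(float(round(-(z[j]-z[8*k]),1)),float(round(-(x[j]-x[8*k]),1))) for j in i])
```

```text
30.4 [(-5.0, 3.0), (-10.0, 6.2), (-14.8, 9.5), (-19.6, 12.9), (-24.2, 16.4), (-28.8, 20.1), (-33.3, 23.9), (-37.7, 27.8)]
42.4 [(-4.3, 4.0), (-8.4, 8.1), (-12.5, 12.4), (-16.5, 16.7), (-20.3, 21.1), (-24.0, 25.7), (-27.6, 30.3), (-31.1, 35.0)]
54.4 [(-3.3, 4.8), (-6.6, 9.7), (-9.7, 14.7), (-12.6, 19.7), (-15.5, 24.9), (-18.1, 30.1), (-20.7, 35.4), (-23.1, 40.7)]
66.4 [(-2.3, 5.4), (-4.4, 10.9), (-6.4, 16.4), (-8.2, 21.9), (-9.9, 27.5), (-11.5, 33.2), (-12.9, 38.9), (-14.2, 44.6)]
78.4 [(-1.1, 5.8), (-2.1, 11.5), (-2.9, 17.3), (-3.5, 23.2), (-4.0, 29.0), (-4.3, 34.9), (-4.5, 40.7), (-4.6, 46.6)]
90.4 [(0.1, 5.9), (0.4, 11.7), (0.8, 17.6), (1.4, 23.4), (2.1, 29.2), (3.0, 35.0), (4.0, 40.8)]
```

play_rows(
  plan=[
    [-5,0,3,0,0.43],
    [-10,0,6.2,0,0.43],
    [-14.8,0,9.5,0,0.43],
    [-19.6,0,12.9,0,0.43],
    [-24.2,0,16.4,0,0.43],
    [-28.8,0,20.1,0,0.43],
    [-33.3,0,23.9,0,0.43],
    [-37.7,0,27.8,0,0.43],
  ],
)

```text
time: 8.43
tool_pos: [0.5089, -0.0217, 0.1404]
tool_rot: [0.536, 0.461, 0.536, -0.461]
contact_force: [-0.1, 0.9, -5.2]
gripper_width: 0.288
```

```bash
python3 -c "
from h import *
where(); tilt('d')"
```

```text
t 8.425 TCP base [0.2072 0.0014] 0.1404 F [-0.1  0.9 -5.2] w 0.288
off 0.002 n 119 tilt deg 31.2 ridge-grip perp 0.017788159999999997 heel x,z [0.0405 0.0102] std 0.0018
```

Pivoting cleanly with the heel on the plate. I continue.

play_rows(
  plan=[
    [-4.3,0,4,0,0.43],
    [-8.4,0,8.1,0,0.43],
    [-12.5,0,12.4,0,0.43],
    [-16.5,0,16.7,0,0.43],
    [-20.3,0,21.1,0,0.43],
    [-24,0,25.7,0,0.43],
    [-27.6,0,30.3,0,0.43],
    [-31.1,0,35,0,0.43],
  ],
)

```text
time: 9.48
tool_pos: [0.5141, -0.0564, 0.1715]
tool_rot: [0.536, 0.461, 0.536, -0.461]
contact_force: [-1.2, 0.1, -5.4]
gripper_width: 0.288
```

```bash
python3 -c "
from h import *
where(); tilt('e',True)"
```

```text
t 9.475 TCP base [0.1722 0.0014] 0.1715 F [-1.2  0.1 -5.4] w 0.288Traceback (most recent call last):
  File "<string>", line 3, in <module>
    where(); tilt('e',True)
             ~~~~^^^^^^^^^^
  File "h.py", line 41, in tilt
    c=np.polyfit(x,zz,1); r=zz-np.polyval(c,x); w=abs(r)<max(.004,2*np.std(r)); x,zz=x[w],zz[w]
    raise TypeError("expected non-empty vector for x")
TypeError: expected non-empty vector for x
```

```bash
cat >> h.py <<'E'
def both(tag):
    t=manip.grab_frame('top')['img'][130:245,270:430]; s=manip.grab_frame('side')['img'][110:250,220:400]
    w=manip.grab_frame('wrist')['img']
    a=cv2.resize(t,(400,288)); c=cv2.resize(s,(400,311)); d=cv2.resize(w,(400,250))
    o=np.zeros((600,800,3),np.uint8); o[:288,:400]=a; o[288:599,:400]=c; o[:250,400:]=d
    cv2.imwrite(f'pics/both_{tag}.png',o[...,::-1])
E
python3 -c "
from h import *
both('e')"
```

```text
(no output)
```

View pics/both_e.png

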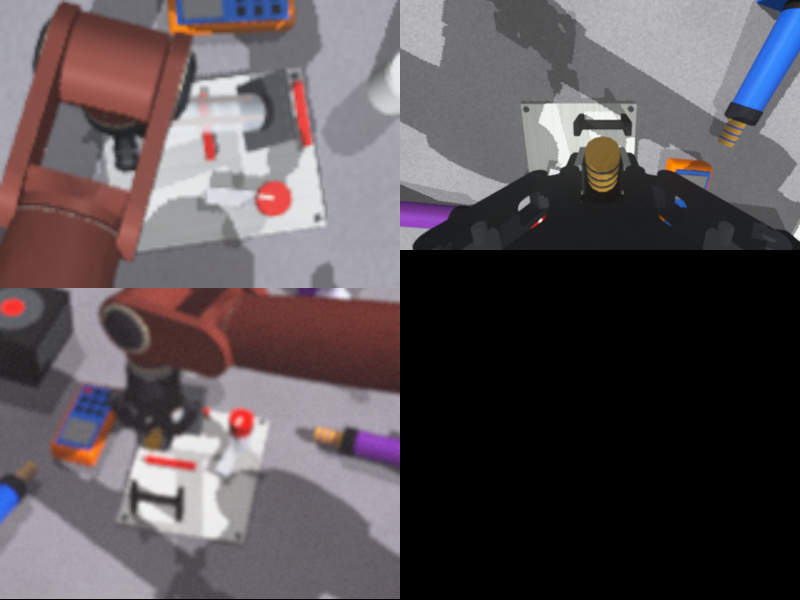

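The top pane shows the tube and foot (265,105) tipping up straight, and the wrist pane shows the neck centred in the pads. I widen the tilt fit so it follows the tube.

```bash
cat >> h.py <<'E'
def tilt(tag):
    s=manip.state(); G=np.append(b['M'].T@(s['tool_pos'][:2]-b['t']),s['tool_pos'][2]+.019)[[0,2]]
    d=G-[.042,.008]; th0=np.arctan2(d[1],d[0])-np.arctan2(41.9,219.9)
    a0=np.array([np.cos(th0),np.sin(th0)]); n0=np.array([-a0[1],a0[0]])
    for name in('top','side'):
        f=manip.grab_frame(name); v,u=np.mgrid[120:240,240:420]; v=v.ravel();u=u.ravel()
        P=np.array([dep(f,a,c) for a,c in zip(u,v)]); q=(P[:,:2]-b['t'])@b['M']; off=.0016 if name=='top' else 0
        D=np.c_[q[:,0],P[:,2]-off]-[.042,.008]; A=D@a0; N=D@n0-.042
        k=(abs(q[:,1]-.001)<.007)&(A>.03)&(A<.15)&(abs(N)>.010)&(abs(N)<.045); sg=np.sign(np.median(N[k])) if k.any() else 1
        k&=np.sign(N)==sg; x,y=A[k],N[k]
        if len(x)<15: print(name,'few',len(x)); continue
        for _ in range(6):
            c=np.polyfit(x,y,1); r=y-np.polyval(c,x); w=abs(r)<max(.004,2*np.std(r)); x,y=x[w],y[w]
        print(name,'n',len(x),'pred',np.degrees(th0).round(1),'tilt',np.degrees(th0+np.arctan(c[0])).round(1),'axial',x.min().round(3),x.max().round(3),'perp',np.polyval(c,[.02,.1,.22]).round(4))
E
python3 -c "
from h import *
tilt('e')"
```

```text
top n 93 pred 43.6 tilt 35.5 axial 0.072 0.147 perp [0.0523 0.0408 0.0236]
side few 0
```

play_rows(
  plan=[
    [-3.3,0,4.8,0,0.43],
    [-6.6,0,9.7,0,0.43],
    [-9.7,0,14.7,0,0.43],
    [-12.6,0,19.7,0,0.43],
  ],
)

```text
time: 10.28
tool_pos: [0.5172, -0.0761, 0.1842]
tool_rot: [0.536, 0.461, 0.536, -0.461]
contact_force: [-0.6, -0.5, -5.7]
gripper_width: 0.287
```

```bash
python3 -c "
from h import *
where();tilt('e')"
```

```text
t 10.275 TCP base [0.1522 0.0013] 0.1842 F [-0.6 -0.5 -5.7] w 0.287
top n 87 pred 49.8 tilt 40.8 axial 0.048 0.144 perp [0.0517 0.0391 0.0203]
side few 4
```

The tube lags (tilt 41° against 50° expected), so the heel is about 20 mm up. I go back to where this tilt puts the heel on the plate and loosen slightly there.

play_rows(
  plan=[
    [4,0,-7,0,0.43],
    [8,0,-14,0,0.43],
    [12,0,-21,0,0.43],
    [16,0,-28,0,0.43],
    [16,0,-28,0,0.42],
    [16,0,-28,0,0.42],
    [16,0,-28,0,0.42],
  ],
)

```text
time: 11.25
tool_pos: [0.513, -0.0482, 0.1681]
tool_rot: [0.536, 0.461, 0.536, -0.461]
contact_force: [-0.3, -0.4, -4.4]
gripper_width: 0.295
```

```bash
cat >> h.py <<'E'
E
python3 -c "
from h import *
where();tilt('e')"
```

```text
t 11.25 TCP base [0.1805 0.0013] 0.1681 F [-0.3 -0.4 -4.4] w 0.295
top n 136 pred 41.5 tilt 41.8 axial 0.032 0.149 perp [0.0176 0.018  0.0185]
side few 5
```

Run:
```python
import numpy as np
r=223.9; ph=np.radians(52.3+1.5*np.arange(0,34)); x=r*np.cos(ph); z=r*np.sin(ph)
for k in range(8):
    i=np.arange(4*k+1,min(4*k+5,34)); print(round(np.degrees(ph[4*k]),1),[(float(round(-(z[j]-z[4*k]),1)),float(round(-(x[j]-x[4*k]),1))) for j in i])
```

```text
52.3 [(-3.5, 4.7), (-6.9, 9.5), (-10.2, 14.3), (-13.3, 19.3)]
58.3 [(-3.0, 5.0), (-5.9, 10.1), (-8.6, 15.3), (-11.3, 20.6)]
64.3 [(-2.5, 5.3), (-4.8, 10.7), (-7.0, 16.1), (-9.0, 21.6)]
70.3 [(-1.9, 5.5), (-3.7, 11.1), (-5.3, 16.8), (-6.7, 22.4)]
76.3 [(-1.3, 5.7), (-2.5, 11.5), (-3.5, 17.2), (-4.4, 23.0)]
82.3 [(-0.7, 5.8), (-1.3, 11.7), (-1.7, 17.5), (-1.9, 23.4)]
88.3 [(-0.1, 5.9), (-0.0, 11.7), (0.2, 17.6), (0.5, 23.4)]
94.3 [(0.5, 5.8), (1.2, 11.7), (2.0, 17.5), (3.0, 23.2)]
```

play_rows(
  plan=[
    [-3.5,0,4.7,0,0.42],
    [-6.9,0,9.5,0,0.42],
    [-10.1,0,14.4,0,0.42],
    [-10.1,0,14.4,0,0.42],
  ],
)

```text
time: 11.85
tool_pos: [0.5155, -0.0627, 0.1786]
tool_rot: [0.536, 0.461, 0.536, -0.461]
contact_force: [-0.4, 0.2, -4.1]
gripper_width: 0.289
```

```bash
python3 -c "
from h import *
where();tilt('e')"
```

```text
t 11.85 TCP base [0.1658 0.001 ] 0.1786 F [-0.4  0.2 -4.1] w 0.289
top n 109 pred 46.1 tilt 46.7 axial 0.031 0.146 perp [0.0167 0.0175 0.0188]
side few 0
```

play_rows(
  plan=[
    [-3.1,0,5,0,0.42],
    [-6,0,10,0,0.42],
    [-8.9,0,15.2,0,0.42],
    [-11.6,0,20.5,0,0.42],
    [-11.6,0,20.5,0,0.42],
  ],
)

```text
time: 12.58
tool_pos: [0.5184, -0.0829, 0.1901]
tool_rot: [0.536, 0.461, 0.536, -0.461]
contact_force: [-0.8, -0.2, -4.8]
gripper_width: 0.29
```

```bash
python3 -c "
from h import *
where();tilt('e')"
```

```text
t 12.575 TCP base [0.1453 0.0011] 0.1901 F [-0.8 -0.2 -4.8] w 0.29
top n 93 pred 52.0 tilt 49.3 axial 0.032 0.138 perp [0.028  0.0241 0.0183]
side few 1
```

play_rows(
  plan=[
    [3,0,-3,0,0.415],
    [3,0,-3,0,0.41],
    [3,0,-3,0,0.41],
    [3,0,-3,0,0.41],
  ],
)

```text
time: 13.18
tool_pos: [0.5176, -0.0795, 0.1866]
tool_rot: [0.536, 0.461, 0.536, -0.461]
contact_force: [0.4, 0.1, -4.8]
gripper_width: 0.297
```

```bash
python3 -c "
from h import *
where();tilt('e')"
```

```text
t 13.175 TCP base [0.1489 0.0014] 0.1866 F [ 0.4  0.1 -4.8] w 0.297
top n 81 pred 50.8 tilt 51.5 axial 0.031 0.134 perp [0.0157 0.0167 0.0182]
side few 6
```

play_rows(
  plan=[
    [-2.7,0,5.2,0,0.41],
    [-5.3,0,10.5,0,0.41],
    [-7.7,0,15.8,0,0.41],
    [-10,0,21.2,0,0.41],
    [-10,0,21.2,0,0.41],
  ],
)

```text
time: 13.9
tool_pos: [0.521, -0.101, 0.1969]
tool_rot: [0.536, 0.461, 0.536, -0.461]
contact_force: [-0.2, -0.4, -3.7]
gripper_width: 0.295
```

```bash
python3 -c "
from h import *
where();tilt('e')"
```

```text
t 13.9 TCP base [0.1271 0.0012] 0.1969 F [-0.2 -0.4 -3.7] w 0.295
top n 47 pred 57.0 tilt 57.8 axial 0.03 0.105 perp [0.014  0.0152 0.0171]
side n 19 pred 57.0 tilt 57.6 axial 0.036 0.149 perp [-0.033  -0.0321 -0.0307]
```

play_rows(
  plan=[
    [-2.1,0,5.4,0,0.41],
    [-4.1,0,11,0,0.41],
    [-5.9,0,16.5,0,0.41],
    [-7.6,0,22.1,0,0.41],
    [-7.6,0,22.1,0,0.41],
  ],
)

```text
time: 14.62
tool_pos: [0.5242, -0.1228, 0.2044]
tool_rot: [0.536, 0.461, 0.536, -0.461]
contact_force: [-0.3, 0.2, -5.0]
gripper_width: 0.297
```

```bash
python3 -c "
from h import *
where();tilt('e')"
```

```text
t 14.625 TCP base [0.105  0.0013] 0.2044 F [-0.3  0.2 -5. ] w 0.297
top n 20 pred 62.9 tilt 63.4 axial 0.031 0.15 perp [0.0144 0.0151 0.0162]
side n 35 pred 62.9 tilt 64.6 axial 0.032 0.146 perp [-0.0342 -0.0319 -0.0285]
```

play_rows(
  plan=[
    [-1,0,3.8,0,0.41],
    [-2,0,7.6,0,0.41],
    [-3,0,11.4,0,0.41],
    [-3.9,0,15.2,0,0.41],
    [-4.7,0,19,0,0.41],
    [-5.4,0,22.8,0,0.41],
    [-5.4,0,22.8,0,0.41],
  ],
)

```text
time: 15.6
tool_pos: [0.5276, -0.1451, 0.2097]
tool_rot: [0.536, 0.461, 0.536, -0.461]
contact_force: [0.1, 0.6, -5.2]
gripper_width: 0.294
```

```bash
python3 -c "
from h import *
where();tilt('e')"
```

```text
t 15.6 TCP base [0.0824 0.0013] 0.2097 F [ 0.1  0.6 -5.2] w 0.294
top few 11
side n 35 pred 68.8 tilt 64.7 axial 0.032 0.15 perp [-0.0151 -0.0209 -0.0296]
```

play_rows(
  plan=[
    [1.5,0,-5,0,0.41],
    [3,0,-10,0,0.41],
    [4,0,-15,0,0.41],
    [5,0,-20,0,0.405],
    [5,0,-20,0,0.4],
    [5,0,-20,0,0.4],
    [5,0,-20,0,0.4],
  ],
)

```text
time: 16.58
tool_pos: [0.5247, -0.1252, 0.2049]
tool_rot: [0.536, 0.461, 0.536, -0.461]
contact_force: [-0.8, 0.5, -3.4]
gripper_width: 0.302
```

```bash
python3 -c "
from h import *
where();tilt('e')"
```

```text
t 16.575 TCP base [0.1025 0.0012] 0.2049 F [-0.8  0.5 -3.4] w 0.302
top few 13
side n 37 pred 63.5 tilt 66.1 axial 0.04 0.15 perp [-0.0366 -0.0331 -0.0278]
```

play_rows(
  plan=[
    [-1,0,3.8,0,0.4],
    [-2,0,7.6,0,0.4],
    [-2.8,0,11.4,0,0.4],
    [-3.6,0,15.2,0,0.4],
    [-3.6,0,15.2,0,0.4],
  ],
)

```text
time: 17.3
tool_pos: [0.5269, -0.1405, 0.2083]
tool_rot: [0.536, 0.461, 0.536, -0.461]
contact_force: [0.0, 0.4, -3.2]
gripper_width: 0.302
```

```bash
python3 -c "
from h import *
where();tilt('e')"
```

```text
t 17.3 TCP base [0.0872 0.0013] 0.2083 F [ 0.   0.4 -3.2] w 0.302
top n 16 pred 67.6 tilt 67.6 axial 0.091 0.146 perp [0.014  0.0141 0.0143]
side n 43 pred 67.6 tilt 69.6 axial 0.031 0.147 perp [-0.0364 -0.0337 -0.0295]
```

play_rows(
  plan=[
    [-0.7,0,3.8,0,0.395],
    [-1.4,0,7.7,0,0.395],
    [-2.1,0,11.5,0,0.395],
    [-2.7,0,15.4,0,0.395],
    [-2.7,0,15.4,0,0.395],
  ],
)

```text
time: 18.02
tool_pos: [0.5292, -0.1557, 0.2111]
tool_rot: [0.536, 0.461, 0.536, -0.461]
contact_force: [-1.1, -0.7, -2.0]
gripper_width: 0.303
```

```bash
python3 -c "
from h import *
where();tilt('e')"
```

```text
t 18.025 TCP base [0.0717 0.0012] 0.2111 F [-1.1 -0.7 -2. ] w 0.303
top n 22 pred 71.6 tilt 72.6 axial 0.04 0.139 perp [0.0116 0.013  0.0151]
side n 53 pred 71.6 tilt 73.4 axial 0.032 0.148 perp [-0.0359 -0.0334 -0.0297]
```

play_rows(
  plan=[
    [-0.5,0,3.9,0,0.395],
    [-0.9,0,7.8,0,0.395],
    [-1.3,0,11.6,0,0.395],
    [-1.6,0,15.5,0,0.395],
    [-1.6,0,15.5,0,0.395],
  ],
)

```text
time: 18.75
tool_pos: [0.5315, -0.171, 0.2126]
tool_rot: [0.536, 0.461, 0.536, -0.461]
contact_force: [0.7, 0.4, -2.0]
gripper_width: 0.304
```

```bash
python3 -c "
from h import *
where();tilt('e')"
```

```text
t 18.75 TCP base [0.0563 0.0013] 0.2126 F [ 0.7  0.4 -2. ] w 0.304
top few 9
side n 65 pred 75.6 tilt 77.5 axial 0.03 0.149 perp [-0.0363 -0.0336 -0.0296]
```

play_rows(
  plan=[
    [-0.2,0,3.9,0,0.395],
    [-0.4,0,7.8,0,0.395],
    [-0.4,0,11.7,0,0.395],
    [-0.4,0,15.6,0,0.395],
    [-0.4,0,15.6,0,0.395],
  ],
)

```text
time: 19.48
tool_pos: [0.5338, -0.1864, 0.213]
tool_rot: [0.536, 0.461, 0.536, -0.461]
contact_force: [1.0, -0.9, -1.8]
gripper_width: 0.306
```

```bash
python3 -c "
from h import *
where();tilt('e')"
```

```text
t 19.475 TCP base [0.0407 0.0013] 0.213 F [ 1.  -0.9 -1.8] w 0.306
top few 0
side n 66 pred 79.5 tilt 81.0 axial 0.03 0.149 perp [-0.0355 -0.0335 -0.0305]
```

play_rows(
  plan=[
    [0,0,3.9,0,0.395],
    [0.2,0,7.8,0,0.395],
    [0.4,0,11.7,0,0.395],
    [0.7,0,15.6,0,0.395],
    [1.1,0,19.5,0,0.395],
    [1.1,0,19.5,0,0.395],
  ],
)

```text
time: 20.32
tool_pos: [0.5367, -0.2057, 0.2119]
tool_rot: [0.536, 0.461, 0.536, -0.461]
contact_force: [-0.3, -0.6, -1.8]
gripper_width: 0.303
```

```bash
python3 -c "
from h import *
where();tilt('e')"
```

```text
t 20.325 TCP base [0.0212 0.0013] 0.2119 F [-0.3 -0.6 -1.8] w 0.303
top few 9
side n 66 pred 84.5 tilt 87.1 axial 0.033 0.149 perp [-0.0372 -0.0336 -0.0284]
```

play_rows(
  plan=[
    [0.4,0,3,0,0.395],
    [0.8,0,6,0,0.395],
    [1.2,0,9,0,0.395],
    [1.6,0,12,0,0.395],
    [2,0,14,0,0.395],
    [2.4,0,16,0,0.395],
    [2.6,0,18,0,0.395],
    [2.6,0,18,0,0.395],
  ],
)

```text
time: 21.42
tool_pos: [0.5397, -0.2233, 0.2102]
tool_rot: [0.536, 0.461, 0.536, -0.461]
contact_force: [-0.9, 1.7, 5.2]
gripper_width: 0.3
```

```bash
python3 -c "
from h import *
where();tilt('e');both('f')"
```

```text
t 21.425 TCP base [0.0034 0.001 ] 0.2102 F [-0.9  1.7  5.2] w 0.3
top few 13
side n 80 pred 89.1 tilt 91.5 axial 0.032 0.15 perp [-0.0365 -0.0332 -0.0282]
```

View pics/both_f.png

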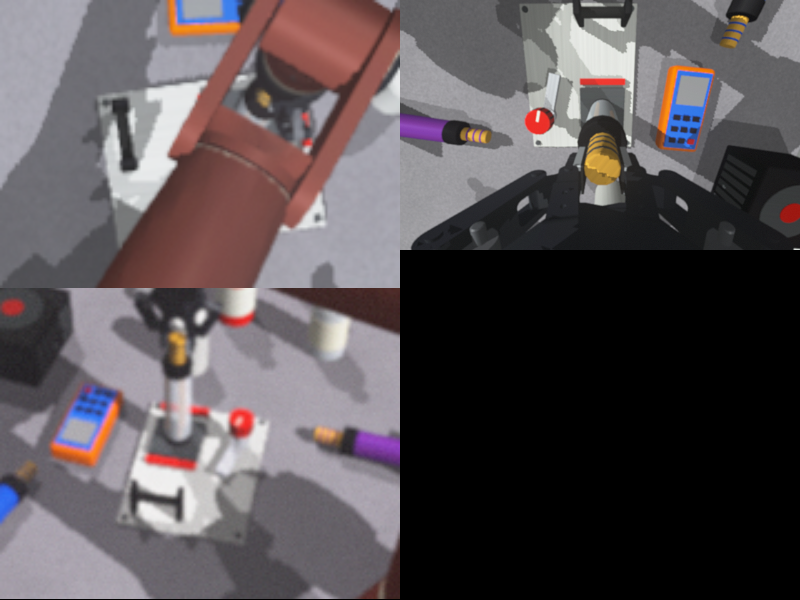

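The reservoir stands upright between the lips (side pane (178,400)), and the tool now feels upward support, so the foot is flat. I release gently.

play_rows(
  plan=[
    [-0.5,0,0.5,0,0.38],
    [-0.8,0,0.5,0,0.34],
    [-0.8,0,0.5,0,0.28],
    [-0.8,0,0.5,0,0.2],
    [-0.8,0,0.5,0,0],
    [-0.8,0,0.5,0,-0.3],
    [-0.8,0,0.5,0,-0.5],
    [-0.8,0,0.5,0,-0.5],
  ],
)

```text
time: 22.68
tool_pos: [0.5394, -0.2236, 0.21]
tool_rot: [0.536, 0.461, 0.536, -0.461]
contact_force: [-0.3, -0.3, -0.0]
gripper_width: 0.751
```

play_rows(
  plan=[
    [-10,0,0,0,-0.5],
    [-30,0,0,0,-0.5],
    [-55,0,0,0,-0.5],
    [-80,0,0,0,-0.5],
    [-100,0,0,0,-0.5],
    [-110,0,-20,0,-0.5],
    [-110,0,-50,0,-0.5],
    [-110,0,-80,0,-0.5],
  ],
)

```text
time: 23.68
tool_pos: [0.5269, -0.1426, 0.3199]
tool_rot: [0.536, 0.461, 0.536, -0.461]
contact_force: [-1.1, -0.3, -0.5]
gripper_width: 0.75
```

Run:
```python
from h import *
import pickle
where(); go(0,.108,.21)
f=manip.grab_frame('wrist'); g=manip.grab_frame('side'); pickle.dump((f,g),open('w2.pkl','wb'))
o=np.zeros((600,640,3),np.uint8); o[:400]=f['img']; o[400:,:400]=cv2.resize(g['img'][110:210,220:420],(400,200)); cv2.imwrite('pics/w2.png',o[...,::-1])
```

```text
t 23.675 TCP base [0.085  0.0016] 0.3199 F [-1.1 -0.3 -0.5] w 0.75
shift mm [ 109.9 -106.4   85. ] turn 0.0006
```

View pics/w2.png

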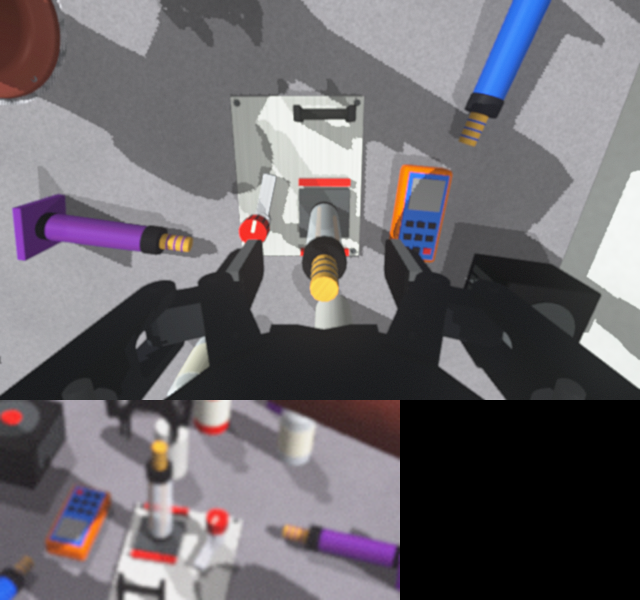

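It stands free, neck tip at (323,288), knob at (254,229) in the wrist view. I measure both, and check the last joint's range and where the camera sits for the turn.

Run:
```python
from h import *
import pickle
f,g=pickle.load(open('w2.pkl','rb')); B=lambda p:np.append(b['M'].T@(p[:2]-b['t']),p[2]).round(4)
hsv=cv2.cvtColor(f['img'],cv2.COLOR_RGB2HSV)
m=(((hsv[...,0]<6)|(hsv[...,0]>174))&(hsv[...,1]>150)&(hsv[...,2]>60)).astype(np.uint8)
n,_,st,ce=cv2.connectedComponentsWithStats(m)
for i in range(1,n):
    if st[i,4]>100: print('red',ce[i],st[i],'z.081',B(onz(f,*ce[i],.081)),'z.018',B(onz(f,*ce[i],.018)))
print('knob top',B(onz(f,255,228,.081)),B(dep(f,250,228)),'neck tip',B(onz(f,323.5,289,.244)),B(dep(f,323,289)))
print('plate corners',[B(onz(f,u,v,.008)) for u,v in[(232,97),(364,97)]])
print('side neck',B(onz(g,220+160/2,110+45/2,.244)))
s=manip.state(); print('q',s['joint_pos'].round(3),'cam',B(np.array(f['origin'])),'tool',B(s['tool_pos']))
```

```text
red [324.33806818 181.97443182] [299 179  51   7 352] z.081 [0.0791 0.0005 0.081 ] z.018 [0.0672 0.0002 0.018 ]
red [253.09832636 229.55230126] [239 216  30  26 478] z.081 [0.0092 0.1032 0.081 ] z.018 [-0.0142  0.1199  0.018 ]
knob top [0.0116 0.1003 0.081 ] [0.0112 0.1078 0.0801] neck tip [0.0144 0.0017 0.244 ] [0.0145 0.0021 0.2442]
plate corners [array([0.197 , 0.1415, 0.008 ]), array([ 0.1971, -0.0601,  0.008 ])]
side neck [0.0156 0.0038 0.244 ]
q [-3.990e-01 -1.740e-01  1.684e+00  1.000e-03  1.632e+00 -5.520e-01] cam [0.1513 0.0022 0.4628] tool [0.0863 0.0014 0.32  ]
```

Run:
```python
from h import *
import pickle
f,g=pickle.load(open('w2.pkl','rb')); B=lambda p:np.append(b['M'].T@(p[:2]-b['t']),p[2]).round(4)
for u in(306,343): print(u,[(v,f['img'][v,u].tolist()) for v in range(174,246,3)])
for v in(184,187,190,193): print(v,B(onz(f,306,v,.02)),B(onz(f,306,v,.018)))
print('row 215',[(u,int(f['img'][215,u].mean())) for u in range(290,362,3)])
for u in(299,301,350,352): print(u,B(onz(f,u,215,.02)))
# neck tip in the top view, if visible
t=manip.grab_frame('top'); hs=cv2.cvtColor(t['img'],cv2.COLOR_RGB2HSV); m=((hs[...,0]>12)&(hs[...,0]<28)&(hs[...,1]>130)&(hs[...,2]>90)).astype(np.uint8)
n,_,st,ce=cv2.connectedComponentsWithStats(m)
for i in range(1,n):
    if st[i,4]>15 and 330<ce[i][0]<420 and 140<ce[i][1]<220: print('top brass',ce[i],st[i],B(onz(t,*ce[i],.244)))
```

```text
306 [(174, [214, 218, 210]), (177, [201, 183, 176]), (180, [226, 58, 52]), (183, [226, 58, 50]), (186, [175, 108, 104]), (189, [92, 96, 95]), (192, [94, 96, 97]), (195, [94, 97, 98]), (198, [95, 98, 97]), (201, [94, 97, 96]), (204, [94, 96, 95]), (207, [91, 92, 94]), (210, [92, 94, 95]), (213, [105, 107, 109]), (216, [107, 111, 112]), (219, [105, 108, 109]), (222, [106, 109, 109]), (225, [105, 106, 107]), (228, [105, 107, 107]), (231, [81, 82, 83]), (234, [88, 89, 91]), (237, [132, 135, 135]), (240, [186, 190, 189]), (243, [180, 185, 183])]
343 [(174, [226, 228, 224]), (177, [200, 181, 174]), (180, [249, 61, 51]), (183, [249, 63, 54]), (186, [223, 109, 104]), (189, [94, 98, 98]), (192, [110, 113, 115]), (195, [108, 113, 114]), (198, [107, 111, 112]), (201, [108, 112, 113]), (204, [107, 110, 111]), (207, [109, 111, 111]), (210, [88, 89, 90]), (213, [77, 78, 78]), (216, [78, 79, 78]), (219, [78, 78, 78]), (222, [78, 79, 79]), (225, [77, 76, 77]), (228, [78, 79, 79]), (231, [75, 76, 77]), (234, [75, 76, 76]), (237, [116, 119, 116]), (240, [245, 246, 243]), (243, [238, 239, 236])]
184 [0.0642 0.0296 0.02  ] [0.0638 0.0297 0.018 ]
187 [0.0593 0.0296 0.02  ] [0.0589 0.0298 0.018 ]
190 [0.0544 0.0297 0.02  ] [0.0539 0.0298 0.018 ]
193 [0.0494 0.0298 0.02  ] [0.049  0.0299 0.018 ]
row 215 [(290, 233), (293, 235), (296, 231), (299, 145), (302, 107), (305, 107), (308, 102), (311, 189), (314, 194), (317, 191), (320, 177), (323, 152), (326, 135), (329, 117), (332, 103), (335, 103), (338, 84), (341, 77), (344, 76), (347, 77), (350, 155), (353, 168), (356, 218), (359, 212)]
299 [0.0122 0.0419 0.02  ]
301 [0.0122 0.0386 0.02  ]
350 [ 0.0123 -0.0423  0.02  ]
352 [ 0.0123 -0.0456  0.02  ]
```

The foot sits flat, centred in y and close to the +x lip, so it is at most 15 mm from the seat (20 allowed). Upright check: neck x 14 mm, foot centre about 16 mm. On to the knob, turning the tool −90° first so the 90° clockwise turn stays in range and the camera side stays away from the reservoir.

play_rows(
  plan=[
    [0,-14,10,-0.175,-0.5],
    [0,-28,20,-0.35,-0.5],
    [0,-42,32,-0.525,-0.7],
    [0,-56,44,-0.7,-0.7],
    [0,-70,56,-0.875,-0.7],
    [0,-84,66,-1.05,-0.7],
    [0,-98,76,-1.225,-0.7],
    [0,-105.5,82,-1.4,-0.7],
  ],
)

```text
time: 24.82
tool_pos: [0.4347, -0.2422, 0.3197]
tool_rot: [0.707, 0.006, 0.707, -0.006]
contact_force: [-0.4, -0.5, -0.2]
gripper_width: 0.847
```

play_rows(
  plan=[
    [0,0,0,-0.171,-0.7],
    [50,0,0,-0.171,-0.7],
    [100,0,0,-0.171,-0.7],
    [145,0,0,-0.171,-0.7],
    [145,0,0,-0.171,-0.7],
  ],
)

```text
time: 25.45
tool_pos: [0.4328, -0.2398, 0.1705]
tool_rot: [0.703, -0.051, 0.708, 0.055]
contact_force: [-0.3, 0.9, 0.0]
gripper_width: 0.85
```

Run:
```python
from h import *
where(); s=manip.state(); Rt=R.from_quat(np.array(s['tool_rot'])[[1,2,3,0]]).as_matrix(); print('tool y,z in base',(b['M'].T@Rt[:2,1]).round(3),(b['M'].T@Rt[:2,2]).round(3))
f=manip.grab_frame('wrist'); B=lambda p:np.append(b['M'].T@(p[:2]-b['t']),p[2]).round(4)
hsv=cv2.cvtColor(f['img'],cv2.COLOR_RGB2HSV)
m=(((hsv[...,0]<6)|(hsv[...,0]>174))&(hsv[...,1]>150)&(hsv[...,2]>60)).astype(np.uint8)
n,_,st,ce=cv2.connectedComponentsWithStats(m)
for i in range(1,n):
    if st[i,4]>200: 
        l,t,w,h,_=st[i]; print(st[i],'cx',B(onz(f,l+w/2,t+w/2,.081)))
cv2.imwrite('pics/w3.png',f['img'][...,::-1])
```

```text
t 25.45 TCP base [0.003  0.1091] 0.1705 F [-0.3  0.9  0. ] w 0.85
tool y,z in base [1. 0.] [ 0. -1.]
[ 300  183   46   49 1593] cx [0.0043 0.1101 0.081 ]
[  24  219   53   55 1035] cx [-0.241   0.0734  0.081 ]
[265 247  14  67 663] cx [-0.0416  0.0653  0.081 ]
[370 246  12  66 636] cx [0.052  0.0671 0.081 ]
```

View pics/w3.png

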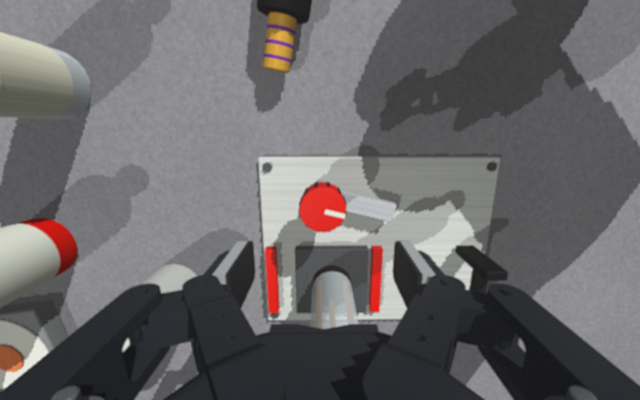

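The wrist view shows the knob (323,207) below the tool, the foot flat and close to the +x lip, and the arm already turned about 0.25 rad from +x. So I will turn about 1.33 rad.

play_rows(
  plan=[
    [40,0,0,0,-0.7],
    [80,0,0,0,-0.7],
    [105,0,0,0,-0.7],
    [122,0,0,0,-0.7],
    [122,0,0,0,-0.7],
    [122,0,0,0,1],
    [122,0,0,0,1],
    [122,0,0,0,1],
  ],
)

```text
time: 26.5
tool_pos: [0.4365, -0.2409, 0.0553]
tool_rot: [0.706, -0.053, 0.704, 0.053]
contact_force: [-1.5, 5.6, 8.5]
gripper_width: 0.475
```

play_rows(
  plan=[
    [0,0,0,0,1],
    [0,0,0,0,1],
    [-4,0,0,0,1],
    [-8,0,0,0,1],
    [-12,0,0,0,1],
    [-13.5,0,0,0,1],
    [-13.5,0,0,0,1],
  ],
)

```text
time: 27.38
tool_pos: [0.4359, -0.2409, 0.0667]
tool_rot: [0.706, -0.053, 0.705, 0.053]
contact_force: [4.3, 3.6, -4.8]
gripper_width: 0.472
```

```bash
python3 -c "
from h import *
where()
B=lambda p:np.append(b['M'].T@(p[:2]-b['t']),p[2]).round(4)
f=manip.grab_frame('wrist'); save(f,'w4.png')
g=manip.grab_frame('side'); print(B(dep(g,328,169)),B(dep(g,328,172)))"
```

```text
t 27.375 TCP base [0.0014 0.1062] 0.0667 F [ 4.3  3.6 -4.8] w 0.472
[0.0634 0.1124 0.1371] [0.0431 0.1106 0.0993]
```

View pics/w4.png

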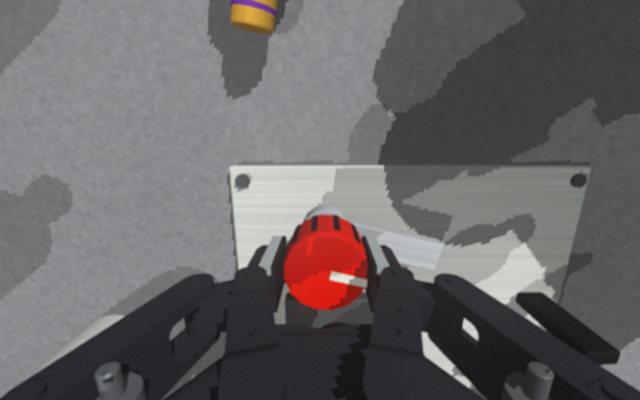

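```bash
python3 -c "
from h import *
B=lambda p:np.append(b['M'].T@(p[:2]-b['t']),p[2]).round(4)
f=manip.grab_frame('wrist')
for p in[(315,255),(315,285),(310,270),(335,262)]: print(p,B(dep(f,*p)))
for p in[(260,190),(300,185),(500,200),(420,255),(400,240)]: print(p,B(dep(f,*p)))
"
```

```text
(315, 255) [-0.0014  0.1159  0.0922]
(315, 285) [-0.0015  0.1004  0.0922]
(310, 270) [-0.0038  0.1079  0.0914]
(335, 262) [0.0078 0.1124 0.0922]
(260, 190) [-0.0441  0.1274  0.0081]
(300, 185) [-0.0147  0.131   0.0073]
(500, 200) [0.1345 0.1199 0.0077]
(420, 255) [0.0672 0.0895 0.0375]
(400, 240) [0.0526 0.1009 0.0387]
```

Knob top at 92 mm, so lift is about 11 mm, and the arm points about 0.26 rad. Up 2 mm more, then a 1.31 rad clockwise turn.

play_rows(
  plan=[
    [-2,0,0,0,1],
    [-2,0,0,0.16,1],
    [-2,0,0,0.32,1],
    [-2,0,0,0.48,1],
    [-2,0,0,0.64,1],
    [-2,0,0,0.8,1],
    [-2,0,0,0.96,1],
    [-2,0,0,1.12,1],
  ],
)

```text
time: 28.52
tool_pos: [0.4354, -0.2405, 0.0687]
tool_rot: [0.624, 0.332, 0.625, -0.331]
contact_force: [2.5, 3.8, -2.0]
gripper_width: 0.471
```

play_rows(
  plan=[
    [0,0,0,0.1,1],
    [0,0,0,0.19,1],
    [0,0,0,0.19,1],
    [0,0,0,0.19,1],
  ],
)

```text
time: 29.02
tool_pos: [0.4354, -0.2404, 0.0687]
tool_rot: [0.591, 0.388, 0.592, -0.387]
contact_force: [3.6, 3.9, -1.6]
gripper_width: 0.475
```

```bash
python3 -c "
from h import *
where(); f=manip.grab_frame('wrist'); save(f,'w5.png')
B=lambda p:np.append(b['M'].T@(p[:2]-b['t']),p[2]).round(4)
for p in[(315,255),(315,285),(310,270),(335,262)]: print(p,B(dep(f,*p)))
"
```

```text
t 29.025 TCP base [0.0019 0.1066] 0.0687 F [ 3.6  3.9 -1.6] w 0.475
(315, 255) [0.01   0.1129 0.0922]
(315, 285) [-0.0046  0.1091  0.093 ]
(310, 270) [0.0028 0.1134 0.0937]
(335, 262) [0.0093 0.1032 0.0929]
```

View pics/w5.png

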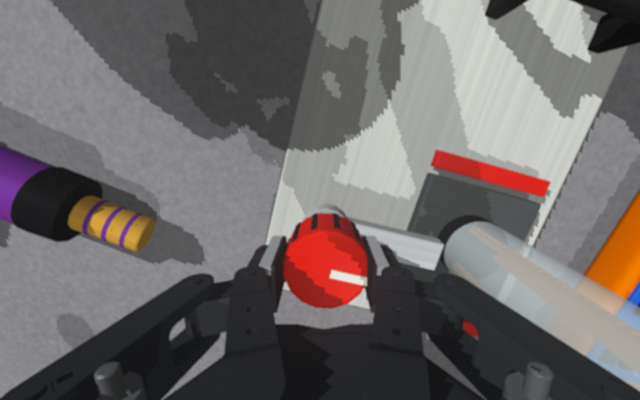

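The arm (at (400,240) to (440,250)) points over the foot, with the reservoir still standing. I verify the arm angle and press down.

play_rows(
  plan=[
    [1,0,0,0,1],
    [2,0,0,0,1],
    [3,0,0,0,1],
    [4,0,0,0,1],
    [5,0,0,0,1],
    [5,0,0,0,1],
  ],
)

```text
time: 29.82
tool_pos: [0.4355, -0.2406, 0.0643]
tool_rot: [0.591, 0.388, 0.592, -0.387]
contact_force: [0.9, 5.7, 1.5]
gripper_width: 0.472
```

```bash
python3 -c "
from h import *
where(); f=manip.grab_frame('wrist')
B=lambda p:np.append(b['M'].T@(p[:2]-b['t']),p[2]).round(4)
for p in[(315,255),(315,285),(335,262),(400,240),(415,245),(425,215),(430,195)]: print(p,B(dep(f,*p)))
"
```

```text
t 29.825 TCP base [0.0018 0.1066] 0.0643 F [0.9 5.7 1.5] w 0.472
(315, 255) [0.0108 0.1131 0.0899]
(315, 285) [-0.0047  0.1091  0.0889]
(335, 262) [0.0095 0.1032 0.0892]
(400, 240) [0.0102 0.0567 0.0354]
(415, 245) [0.0093 0.0458 0.0353]
(425, 215) [0.0275 0.0399 0.0202]
(430, 195) [0.042  0.0417 0.0205]
```

play_rows(
  plan=[
    [0.7,0,0,0,1],
    [1.4,0,0,0,1],
    [2.1,0,0,0,1],
    [2.8,0,0,0,1],
    [3.3,0,0,0,1],
    [3.3,0,0,0,1],
  ],
)

```text
time: 30.62
tool_pos: [0.4355, -0.2406, 0.0611]
tool_rot: [0.591, 0.388, 0.592, -0.387]
contact_force: [1.4, 5.3, 2.1]
gripper_width: 0.471
```

```bash
cat > k.py <<'E'
from h import *
where(); f=manip.grab_frame('wrist')
B=lambda p:np.append(b['M'].T@(p[:2]-b['t']),p[2]).round(4)
m=lambda u,v:(f['range_z'].__setitem__((v,u),np.median(f['range_z'][v-2:v+3,u-2:u+3])),B(dep(f,u,v)))[1]
for p in[(315,255),(315,285),(400,240),(410,245),(415,215)]: print(p,m(*p))
E
python3 k.py
```

```text
t 30.625 TCP base [0.0018 0.1065] 0.0611 F [1.4 5.3 2.1] w 0.471
(315, 255) [0.0105 0.113  0.086 ]
(315, 285) [-0.0043  0.1091  0.0862]
(400, 240) [0.0101 0.0566 0.0319]
(410, 245) [0.0085 0.0491 0.0321]
(415, 215) [0.024  0.0434 0.0091]
```

play_rows(
  plan=[
    [0.5,0,0,0,1],
    [1,0,0,0,1],
    [1,0,0,0,1],
  ],
)

```text
time: 31.05
tool_pos: [0.4355, -0.2406, 0.0605]
tool_rot: [0.591, 0.388, 0.592, -0.387]
contact_force: [-0.9, 6.6, 5.6]
gripper_width: 0.475
```

```bash
python3 k.py
```

```text
t 31.05 TCP base [0.0017 0.1066] 0.0605 F [-0.9  6.6  5.6] w 0.475
(315, 255) [0.0105 0.113  0.0854]
(315, 285) [-0.0044  0.1091  0.0855]
(400, 240) [0.01   0.0565 0.0313]
(410, 245) [0.0084 0.049  0.0315]
(415, 215) [0.0241 0.0435 0.0088]
```

play_rows(
  plan=[
    [0.7,0,0,0,1],
    [1.4,0,0,0,1],
    [1.4,0,0,0,1],
  ],
)

```text
time: 31.48
tool_pos: [0.4355, -0.2407, 0.0603]
tool_rot: [0.591, 0.388, 0.592, -0.387]
contact_force: [-5.1, 9.0, 12.2]
gripper_width: 0.47
```

```bash
python3 k.py
```

```text
t 31.475 TCP base [0.0016 0.1066] 0.0603 F [-5.1  9.  12.2] w 0.47
(315, 255) [0.0103 0.113  0.0851]
(315, 285) [-0.0047  0.1091  0.0851]
(400, 240) [0.0099 0.0566 0.0311]
(410, 245) [0.0084 0.0492 0.0315]
(415, 215) [0.024  0.0437 0.0087]
```

Force rises to 12 N with no further travel: the arm is on the foot. I relax, open and back off.

play_rows(
  plan=[
    [-1,0,0,0,1],
    [-1.5,0,0,0,0.5],
    [-1.5,0,0,0,0],
    [-1.5,0,0,0,-0.3],
    [-1.5,0,0,0,-0.6],
    [-1.5,0,0,0,-0.6],
    [-1.5,0,0,0,-0.6],
  ],
)

```text
time: 32.4
tool_pos: [0.4354, -0.2415, 0.0593]
tool_rot: [0.591, 0.387, 0.591, -0.388]
contact_force: [-0.1, 0.7, -0.7]
gripper_width: 0.801
```

play_rows(
  plan=[
    [-10,0,0,0,-0.6],
    [-30,0,0,0,-0.6],
    [-60,0,0,0,-0.6],
    [-100,0,0,0,-0.6],
    [-140,0,0,0,-0.6],
    [-180,0,0,0,-0.6],
    [-220,0,0,0,-0.6],
    [-220,0,0,0,-0.6],
  ],
)

```text
time: 33.4
tool_pos: [0.4369, -0.2425, 0.2848]
tool_rot: [0.595, 0.387, 0.588, -0.388]
contact_force: [-0.1, 0.4, -0.6]
gripper_width: 0.801
```

Run:
```python
from h import *
where(); f=manip.grab_frame('wrist'); g=manip.grab_frame('side')
o=np.zeros((600,640,3),np.uint8); o[:400]=f['img']; o[400:,:400]=cv2.resize(g['img'][110:210,220:420],(400,200)); cv2.imwrite('pics/w6.png',o[...,::-1])
import pickle; pickle.dump((f,g),open('w6.pkl','wb'))
```

```text
t 33.4 TCP base [-0.0004  0.1054] 0.2848 F [-0.1  0.4 -0.6] w 0.801
```

View pics/w6.png

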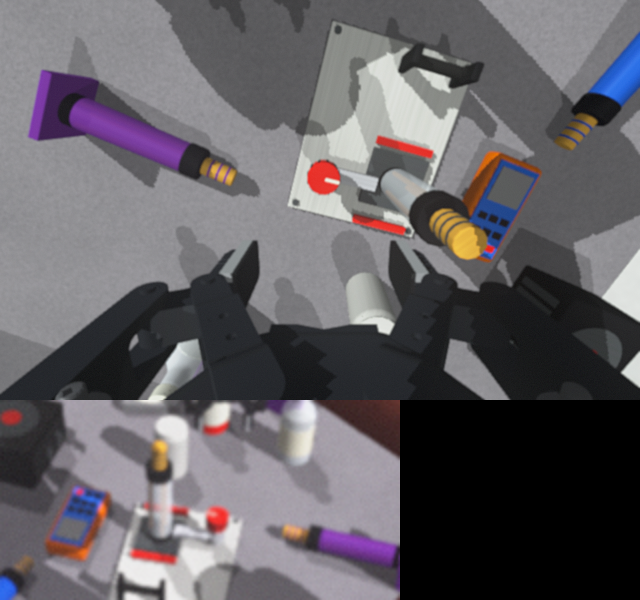

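Run:
```python
from h import *
import pickle
f,g=pickle.load(open('w6.pkl','rb')); B=lambda p:np.append(b['M'].T@(p[:2]-b['t']),p[2]).round(4)
k=onz(f,323,176,.086); print('knob top depth',B(dep(f,318,176)),B(k),'arm axis pts',[ (p,B(dep(f,*p))) for p in[(348,178),(358,181),(368,184)]])
P=[];v,u=np.mgrid[165:200,340:385]
for a,c in zip(u.ravel(),v.ravel()):
    q=B(dep(f,a,c))
    if .029<q[2]<.036 and q[1]<.082 and q[1]>.03: P.append(q)
P=np.array(P); 
for lo in(.035,.045,.055,.065): 
    s=P[(P[:,1]>=lo)&(P[:,1]<lo+.01)]; print(lo,len(s), s[:,0].min() if len(s) else'', s[:,0].max() if len(s) else'', np.median(s[:,2]) if len(s) else '')
print('lip centres (z.018)',B(onz(f,404,147,.018)),B(onz(f,379,225,.018)),'neck tip',B(onz(f,471,240,.244)),B(dep(f,471,240)))
print('foot corners z.02',B(onz(f,373,147,.02)),B(onz(f,430,163,.02)),B(onz(f,358,204,.02)))
```

```text
knob top depth [0.005  0.1127 0.0846] [0.0069 0.1068 0.086 ] arm axis pts [((348, 178), array([0.0039, 0.0687, 0.0306])), ((358, 181), array([0.0035, 0.0536, 0.0307])), ((368, 184), array([0.0031, 0.0385, 0.0311]))]
0.035 97 -0.0048 0.0151 0.0314
0.045 98 -0.0048 0.0148 0.03145
0.055 96 -0.0052 0.0148 0.0313
0.065 93 -0.0054 0.0143 0.0313
lip centres (z.018) [0.0662 0.0019 0.018 ] [-0.0563 -0.0002  0.018 ] neck tip [0.0166 0.0016 0.244 ] [0.0167 0.0018 0.2443]
foot corners z.02 [0.0546 0.0454 0.02  ] [ 0.0544 -0.0418  0.02  ] [-0.0319  0.0415  0.02  ]
```

```bash
python3 -c "
from plant import manip
print(manip.job_done())"
```

```text
the job is handed in; nothing more can be done
None
```

I tipped the reservoir up on its foot edge onto the plate. Then I raised the clamp knob, turned it clockwise until the arm pointed at the reservoir, and pressed it down onto the foot. The job is handed in at about 33 s, with the gripper clear of everything.

**Last checks:**
- **Reservoir:** it stands between the lips, about 8 to 13 mm from the seat towards the +x lip (20 mm allowed). Comparing the neck and foot positions puts its lean at no more than about 0.02 rad.
- **Clamp arm:** it points straight along base −y over the foot. Its top is about 31 mm above the table, so its underside is at 19 to 20 mm, where the foot's top is. When I pressed, the force rose to 12 N with no further travel, so it is resting on the foot.
- **Bystanders:** I never touched any of them. In the last pictures the can and thermometer look unmoved; I did not measure any of the four.

**What went wrong or disagreed:**
- **Grip too firm:** at first the pads carried the reservoir instead of letting it pivot. Three times on the way up, the tilt lagged and the heel rose, by my estimate up to about 20 mm (30 mm allowed). I backed off and loosened the grip step by step.
- **Foot position:** after release, the foot looked nearly against the +x lip. Later views put it a few millimetres clear.
- **Base frame:** my fit of it reads about 3 to 4 mm too far along +x in the wrist views. The positions above are corrected for that.

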